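Demould, weigh and cover a dental model

ROBOT

A 7-joint arm with a two-finger parallel gripper is mounted at the origin on the work surface. World frame = base frame: x ahead of the robot, y to its left, z up, the work surface at z = 0. Lengths are in mm, angles in rad, forces in N, time in s.
With the tool pointing down it reaches from about 400 to 925 mm from the base axis. Payload 5.6 kg.
Tool frame: the origin (TCP) lies at the centre of the arm's flange, where the gripper is bolted on; the fingertips stand 173 mm ahead of it and the grasp point (between the pads) lies bot.grasp_offset ahead of it (bot.grasp_offset is the distance from the TCP to the grasp point, in mm); x points along the fingers, y is the direction in which the jaws open and shut, and the axes are right-handed (so a half turn about x gives the same grasp; the last joint's range is limited). The gripper opens to 85 mm and grips with 20 to 120 N. Pads are 22 mm wide; open, the fingers measure 114 mm over their backs; the gripper's body (76 mm by 85 mm) begins 54 mm behind the grasp point. The pads swing forward as they close: fully open they stand 13 mm farther back than shut.
Start: joints at [1.248, 0.468, -0.012, 1.603, 0.006, 1.071, -0.056], TCP at [179.469, -624.734, 404.69] pointing down, gripper open.
Joint ranges: [-2.53, 2.53], [-0.31, 2.02], [-1.57, 1.55], [0.28, 2.44], [-1.29, 4.43], [0.15, 1.84], [-2.92, 2.92]. Speed limits (rad/s): [2.57, 2.57, 3.14, 3.14, 3.14, 3.14, 3.14].

INTERFACE

Orientations are given as a rotation vector (axis times angle).
In Python, from station import bot gives the robot as it stands.
- The arm moves only by the shell command python3 -m inch 'ROWS' [OPENING] [FORCE]. ROWS is JSON, a list of rows, each a list of 2 entries, a list of its own where there are three numbers: the shift along the tool's x, y, z in units of 25 mm (1.0 is 25 mm), then the turn, a rotation vector about the tool's x, y, z in units of 8 degrees (1.0 is 8 degrees). In form: [[[tx, ty, tz], [rx, ry, rz]], ...]. A call has 1 to 8 rows; each row shifts and turns the commanded pose from where the row before left it, along the tool's axes as they then stand; what a row does not reach is not made up. A row lasts 1/8 s, in which the tool goes at most 62.5 mm and 10.7 degrees, less where a joint would pass 70% of its speed; a pose out of reach is approached as far as the arm can. A call is refused whole if a number of a shift passes 1 or a number of a turn 1, either way. A call with a gripper value outside its range is refused whole. OPENING is the finger opening in mm, from 0 to 85.4, set as the call begins (- or left out, the last holds). The fingers move at their own pace and stop on an object; FORCE is the grip in N (left out, the last holds). Time passes only in rows, so rows that do not move let the fingers close. It gives the time, the measured TCP pose, the force and the opening at its end, in the units of the state.
- bot.sense(): the state, without advancing time (a new reading comes with each control period).
- bot.get_image(name): name is "scene" or "top"; returns a dict with "img" (384x512x3 uint8, blue, green, red), "camera_matrix" (3x3 intrinsics, pixels), "distortion" ([k1, k2, p1, p2, k3] as OpenCV has them; the pictures are not rectified), "pose" (4x4, takes a point from camera to world coordinates). Camera axes: x right, y down, z forward; pixel columns grow to the right and rows downward; lengths in mm; the calibration is good to about 2 mm. A picture is of the moment at which its call begins. There is no depth.
- bot.hand_in(): hands the job in, once; it reports no verdict.
Trained networks look in a picture, given as the dict that the camera call returned (one of the last four; its "shot" number tells which), for a name from the list of things; names that differ only in an ending like _2 or _b are one class to them, and where a whole thing is asked for, a point or a joint stands for the part that bears it (a point fixed in the world has none). Each returns a list of dicts, best first, with "p" (0 to 1); they miss things now and then, are a little off and sometimes report something else, mostly with a low value. They report only what shows in the picture. A call takes as long as a camera call. They do not tell look-alikes from the thing itself.
- bot.recognise(target, picture): "rect" ([left, top, width, height] in pixels, round what is visible of it).
- bot.place_of(target, picture): "point" ([column, row] in pixels: a listed point, or the origin of a listed thing).
The state is a dict: "time": time; "q": joint angles; "dq": joint speeds; "tau": joint torques, N m; "eef_pos": TCP position; "tool_rot": TCP orientation; "contact_force": force on the tool from outside, world axes, zero at the start; "torque": the same for the moment, N m; "gripper_width": finger opening in mm.
Only numpy, scipy, OpenCV 4.12 (cv2) and the standard library are available. Lean on these libraries where they do the work, as an engineer would, in place of code of your own. Each camera call takes 0.05 s, during which the arm holds its last target.

TASK

Lift the stone dental model out of the grey base former by its two ends, stand it teeth up in the middle of the scale's pan and let go so that it can be weighed; then take it again across its narrow sides and stand it, teeth up, on the floor of the steel pot. Close the pot with the large cover so that it sits seated and level all round. Set the model and the cover down without dropping them, and leave the other things on the bench where they are.

Things in the scene. Friction and masses are not known exactly. Their poses are not given: they have to be found in the camera images.
- model: the stone dental model: a cream block 68 mm (own x) by 40 mm (own y) by 24 mm high, with a horseshoe of small teeth standing 12 mm higher on its top (36 mm in all); about 0.15 kg. Origin: centre of its underside, z up through the teeth. Starts in the base former, x along its x
- former: the base former: a fixed grey silicone mould, 87 mm (own x) by 63 mm (own y) by 32 mm high; open cavity 71 x 43 mm, 24 mm deep, its walls flush with the top of the model's block. Both end walls (+x, -x) have a 36 mm wide finger gap, open outwards and down to the cavity floor, for pinching the model by its ends; no room for fingers at the long sides. Origin: centre of its underside
- former_floor (a point): centre of the former's cavity floor, 8 mm above the bench
- pan (a point): centre of the top face of the round steel pan, 94 mm across, of the flat white bench scale (fixed; 130 x 100 mm; the pan's top is 34 mm above the bench)
- pot: the open round steel pot, loose, 0.9 kg, 102 mm across outside, 60 mm high, wall 3 mm (mouth 96 mm across), floor 5 mm thick. Origin: centre of its underside
- pot_in (a point): centre of the pot's inner floor, 5 mm above its underside
- pot_rim (a point): centre of the pot's mouth, level with the top of the rim, 60 mm above its underside
- cover: the large aluminium cover, 0.24 kg: disc 116 mm across (z = 7 to 12 mm); under it a plug 90 mm across, 7 mm deep, that drops into the pot's mouth with 3 mm play all round; on top a central grip bar 46 mm (own x) by 14 mm (own y), z = 12 to 38 mm. Origin: centre of the plug's underside. Starts flat on the bench, bar up. Seated, the origin is 7 mm below the rim's top
- small_cover: bystander: smaller aluminium cover of the same shape, plate 72 mm across, 28 mm tall, too small for the pot; origin at the centre of its underside
- bowl: bystander: grey-green rubber mixing bowl, 110 mm across, 55 mm high; origin under its centre
- jar: bystander: small amber jar, 36 mm across, 55 mm tall; origin under its centre
- powder: bystander: white can, 64 mm across, 85 mm tall; origin under its centre
- spatula: bystander: mixing spatula lying flat, 180 mm long along its own x; origin at its middle, underneath
- brush: bystander: brush lying flat, 140 mm long along its own x; origin at its middle, underneath
Not all that is in view belongs to the job. Leave any blue look-alike of the cover alone. Leave any pink or yellow look-alike of the pot alone.

How it is judged (in metres and radians):
On the way, in this order (a step that is already met when the one before it is completed fails the run):
1. the model is lifted clear of the base former (z of model in the frame of former_floor above 0.03 m), for 0.1 s.
2. the model stands teeth up, released and at rest, on the scale's pan, within 30 mm of its centre (horizontal distance between model and pan below 0.03 m and z of model in the frame of pan between -0.005 and 0.005 m and angle between model's own z axis and vertical below 0.1 rad and contact force between the fingers and model below 0.1 N and linear speed of model below 0.02 m/s), for 0.2 s.
3. the model stands teeth up, released and at rest, on the floor of the pot, the cover not yet on (horizontal distance between model and pot_in below 0.02 m and z of model in the frame of pot_in between -0.005 and 0.005 m and angle between model's own z axis and vertical below 0.1 rad and contact force between the fingers and model below 0.1 N and linear speed of model below 0.02 m/s and horizontal distance between cover and pot_rim above 0.08 m), for 0.2 s.
At the end, for the whole second after the job is handed in: The model stands teeth up (0.1 rad) on the floor of the upright pot; the cover is down on the rim, its origin at least 4.5 mm below the rim, centred within 6 mm, parallel to the rim within 0.03 rad and level within 0.04 rad; all released and at rest (horizontal distance between model and pot_in below 0.02 m and z of model in the frame of pot_in between -0.005 and 0.005 m and angle between model's own z axis and vertical below 0.1 rad and contact force between the fingers and model below 0.1 N and linear speed of each of model, cover below 0.02 m/s and horizontal distance between cover and pot_rim below 0.006 m and z of cover in the frame of pot_rim below -0.0045 m and angle between the z axis of cover and the z axis of pot, either way round below 0.03 rad and angle between cover's own z axis and vertical below 0.04 rad and contact force between the fingers and cover below 0.1 N and angle between pot's own z axis and vertical below 0.03 rad); the robot touches nothing.
It fails at once if the model is dropped (falls freely faster than 0.6 m/s, about 18 mm) (linear speed of model above 0.6 m/s and contact force between anything else and model below 0.05 N).
It fails at once if the cover is dropped (falls freely faster than 0.6 m/s, about 18 mm) (linear speed of cover above 0.6 m/s and contact force between anything else and cover below 0.05 N).
It fails at once if a bystander is moved more than 30 mm (distance of any of small_cover, bowl, jar, powder, spatula, brush from where it was at the start of the episode above 0.03 m).
It also fails if it takes over 67 s, if anything falls off the work surface, if the arm or the gripper's body presses on something with over 40 N, if the wrist force passes 120 N, or if a joint passes its speed limit or range.

## Working session

There is one attempt and no reset: what is moved stays moved. The work goes in short steps, Python scripts to look and compute and a shell command to move; the robot and the scene stay as the last step left them, time stands still between calls to the robot, and variables do not carry over. Pictures are saved under pics/ and viewed, and the job is handed in when it is done.

```bash
mkdir -p pics; ls; cat > h.py <<'E'
import numpy as np,cv2
from station import bot
def ray(im,uv,z):
    K=np.array(im["camera_matrix"]);d=np.array(im["distortion"]);T=np.array(im["pose"])
    p=cv2.undistortPoints(np.array([[uv]],float),K,d)[0,0]
    v=T[:3,:3]@np.array([p[0],p[1],1]);o=T[:3,3]
    return o+v*(z-o[2])/v[2]
def proj(im,P):
    K=np.array(im["camera_matrix"]);d=np.array(im["distortion"]);T=np.linalg.inv(np.array(im["pose"]))
    r,_=cv2.Rodrigues(T[:3,:3]);return cv2.projectPoints(np.array(P,float).reshape(-1,1,3),r,T[:3,3],K,d)[0][:,0]
E
python3 - <<'E'
from h import *
print(bot.sense(),bot.grasp_offset)
for n in("scene","top"):
    im=bot.get_image(n);cv2.imwrite(f"pics/{n}0.png",im["img"]);print(n,np.round(im["pose"],3).tolist(),im["camera_matrix"])
    for t in "model former former_floor pan pot pot_in pot_rim cover small_cover bowl jar powder spatula brush".split():
        print(t,[(np.round(r["point"],1).tolist(),round(r["p"],2)) for r in bot.place_of(t,im)][:4])
E
```

```text
pics
{'time': 0.0, 'q': array([ 1.24801281,  0.46836972, -0.01159058,  1.60365173,  0.00597538,
        1.07136249, -0.05632988]), 'dq': array([ 0.00113872,  0.00235349, -0.00040793, -0.00040747,  0.00036053,
        0.00188531, -0.00010009]), 'tau': array([-3.80930978e-04, -5.32393312e+01,  2.14471109e-02, -2.51301509e+01,
        1.15042974e-02,  7.86382036e-03, -1.84369111e-05]), 'eef_pos': array([ 179.37626071, -624.49253649,  403.73123131]), 'tool_rot': array([ 2.07196971,  0.29348706, -2.07270311]), 'contact_force': array([-0.62639043,  0.53687438,  0.52353935]), 'torque': array([-0.02595496,  0.04183586, -0.00093586]), 'gripper_width': 85.52031160588787} 154.70000000000002
scene [[-0.57, 0.466, -0.677, 1511.323], [0.822, 0.333, -0.462, 603.711], [0.01, -0.82, -0.572, 877.717], [0.0, 0.0, 0.0, 1.0]] [[485.28405437   0.         249.83998535]
 [  0.         485.28405437 189.46305673]
 [  0.           0.           1.        ]]
model [([300.9, 218.8], 0.75)]
former [([300.2, 223.9], 0.82), ([143.0, 211.8], 0.58)]
former_floor [([297.5, 217.2], 0.72), ([330.5, 287.4], 0.71), ([299.5
[... 1030 characters left out ...]
([320.3, 218.2], 0.7), ([219.1, 199.9], 0.43)]
pan [([289.2, 177.8], 0.9)]
pot [([140.2, 205.3], 0.7), ([116.1, 262.0], 0.62), ([167.0, 263.7], 0.6)]
pot_in [([138.2, 205.5], 0.93), ([118.2, 261.8], 0.91), ([165.0, 265.8], 0.64)]
pot_rim [([132.2, 201.9], 0.88), ([104.4, 263.3], 0.71), ([287.3, 178.6], 0.71), ([156.4, 264.0], 0.58)]
cover [([335.2, 275.6], 0.91), ([415.6, 235.2], 0.78), ([357.0, 214.9], 0.75), ([216.7, 201.3], 0.52)]
small_cover [([345.7, 128.3], 0.8), ([217.8, 199.6], 0.32)]
bowl [([206.4, 116.0], 0.93), ([342.7, 128.2], 0.46)]
jar [([176.7, 226.1], 0.67), ([131.5, 198.3], 0.57)]
powder [([157.4, 140.2], 0.97)]
spatula [([320.6, 217.9], 0.61)]
brush [([242.9, 253.5], 0.57)]
```

```bash
python3 - <<'E'
import cv2
for n in("scene","top"):
    i=cv2.imread(f"pics/{n}0.png"); 
    if n=="top": i=i[80:330,60:460]
    cv2.imwrite(f"pics/{n}0b.png",cv2.resize(i,(800,600 if n=="scene" else 500),interpolation=cv2.INTER_CUBIC))
E
```

```text
(no output)
```

View pics/top0b.png

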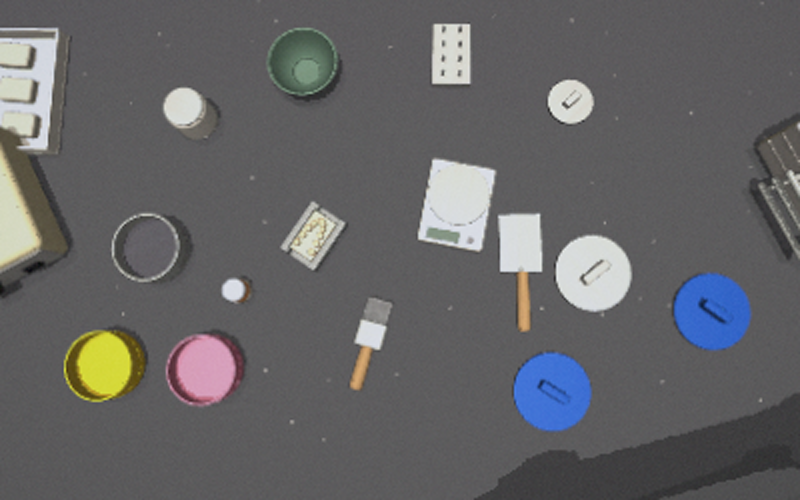

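View pics/scene0b.png

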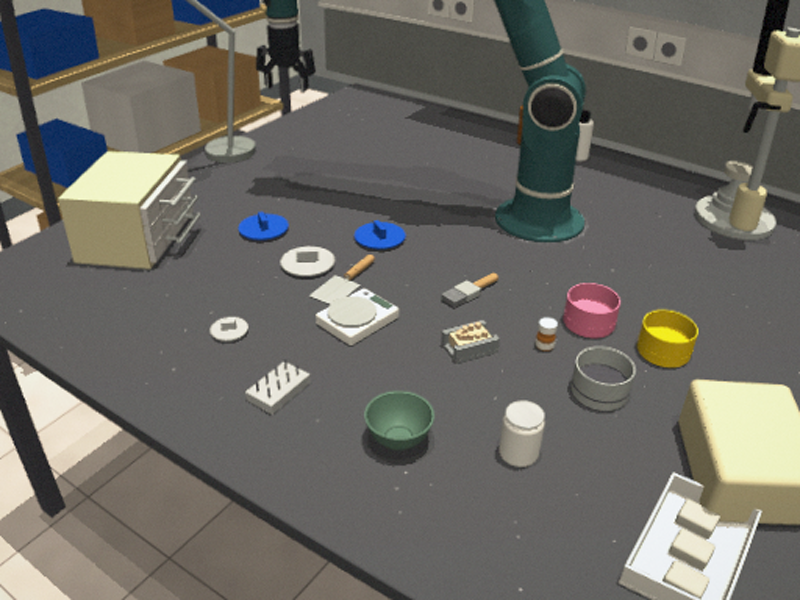

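```bash
python3 - <<'E'
import cv2,numpy as np
t=cv2.imread("pics/top0.png");s=cv2.imread("pics/scene0.png")
def c(i,u,v,r): return cv2.resize(i[v-r:v+r,u-r:u+r],(380,290) if 0 else (390,390),interpolation=cv2.INTER_CUBIC)
cv2.imwrite("pics/z1.png",cv2.resize(np.hstack([c(t,216,199,22),c(t,356,216,24)]),(780,390)))
cv2.imwrite("pics/z2.png",np.hstack([c(s,300,217,26),c(s,197,167,26)]))
E
```

```text
(no output)
```

View pics/z1.png

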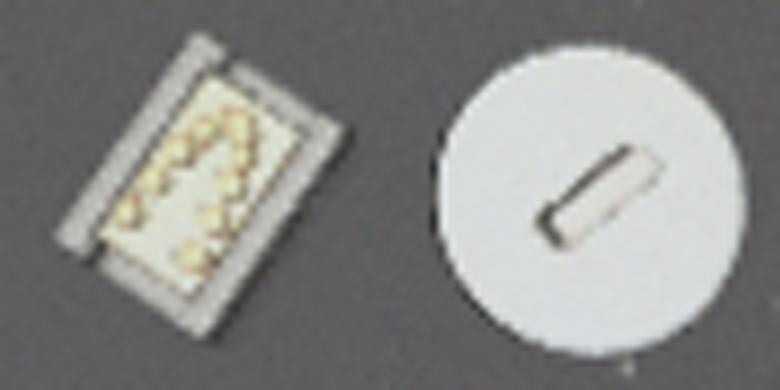

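View pics/z2.png

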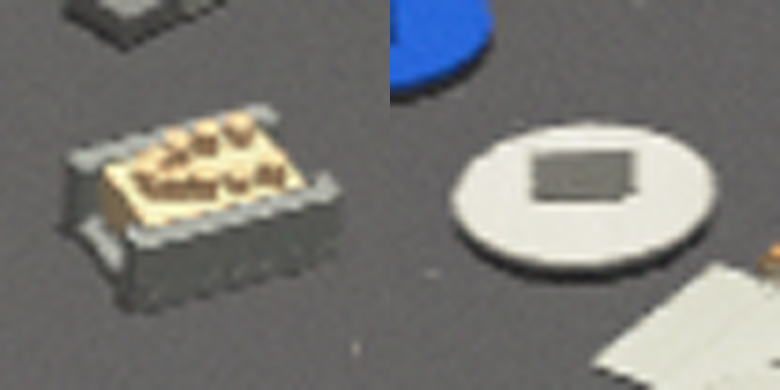

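```bash
cat > m.py <<'E'
from h import *
from scipy.optimize import least_squares
T=bot.get_image("top");S=bot.get_image("scene")
cx,cy=87/2,63/2
tc=np.array([(200,35),(345,130),(200,338),(60,243)])*44/390+[194-.5,177-.5]
sc=np.array([(70,158),(265,108),(337,185),(130,235)])*52/390+[274-.5,191-.5]
W=np.array([ray(T,p,32)[:2] for p in tc]);print("top corners",W.round(1).tolist(),W.mean(0), [np.linalg.norm(W[i]-W[i-1]).round(1) for i in range(4)])
W2=np.array([ray(S,p,32)[:2] for p in sc]);print("scene corners",W2.round(1).tolist(),W2.mean(0),[np.linalg.norm(W2[i]-W2[i-1]).round(1) for i in range(4)])
for w in (W,W2):
    (a,b,c)=cv2.minAreaRect(w.astype(np.float32));print(a,b,c)
def blob(im,uv,f,r=40):
    g=im["img"].astype(int);h=np.zeros(g.shape[:2],np.uint8);u,v=map(int,uv)
    m=f(g).astype(np.uint8);h[v-r:v+r,u-r:u+r]=m[v-r:v+r,u-r:u+r]
    n,l,st,ce=cv2.connectedComponentsWithStats(h)
    k=max(range(1,n),key=lambda k:st[k,4] if True else 0)
    cs,_=cv2.findContours((l==k).astype(np.uint8),cv2.RETR_EXTERNAL,cv2.CHAIN_APPROX_NONE)
    return cv2.fitEllipse(max(cs,key=len))
white=lambda g:(g.min(2)>150)
for n,im,uv in(("cover top",T,(356,216)),("cover scene",S,(197,167))):
    e=blob(im,uv,white,30);P=ray(im,e[0],12);print(n,e,P.round(1))
a=np.linspace(0,6.283,60)
def circ(im,c,r,z): return proj(im,np.c_[c[0]+r*np.cos(a),c[1]+r*np.sin(a),0*a+z])
# bar of the cover: shown later; overlay
E
python3 m.py
python3 - <<'E'
import cv2,numpy as np
t=cv2.imread("pics/top0.png");s=cv2.imread("pics/scene0.png")
def c(i,u,v,r): return cv2.resize(i[v-r:v+r,u-r:u+r],(390,390),interpolation=cv2.INTER_CUBIC)
cv2.imwrite("pics/z3.png",np.hstack([c(t,133,203,26),c(t,290,178,26)]))
cv2.imwrite("pics/z4.png",np.hstack([c(s,386,241,26),c(s,228,201,29)]))
E
```

```text
top corners [[574.5, 108.7], [542.4, 57.4], [469.9, 104.6], [501.5, 154.1]] [522.05279144 106.21815481] [np.float64(86.0), np.float64(60.5), np.float64(86.5), np.float64(58.7)]
scene corners [[546.3, 60.2], [474.8, 105.6], [501.8, 151.9], [573.5, 103.1]] [524.08706906 105.18246333] [np.float64(50.8), np.float64(84.7), np.float64(53.6), np.float64(86.7)]
(521.7919311523438, 106.01992797851562) (60.53483200073242, 86.46996307373047) 57.92205810546875
(524.0527954101562, 106.0410385131836) (53.60741424560547, 86.75349426269531) 57.56840515136719
cover top ((356.24932861328125, 216.2091827392578), (36.43619155883789, 37.58981704711914), 133.2997283935547) [ 475.  -321.3   12. ]
cover scene ((196.4583282470703, 166.34706115722656), (17.436641693115234, 34.002906799316406), 86.56268310546875) [ 479.5 -318.4   12. ]
```

View pics/z3.png

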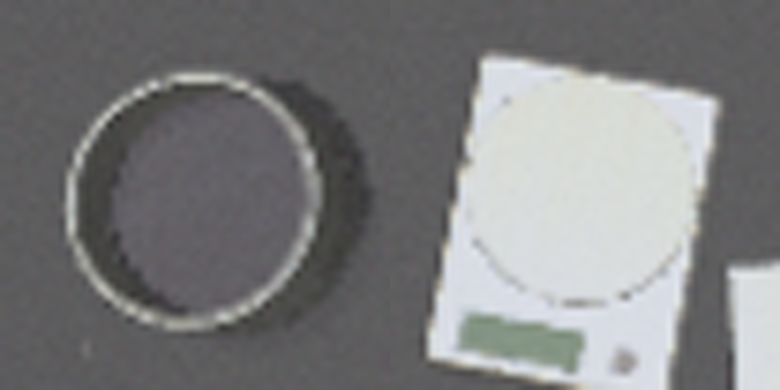

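View pics/z4.png

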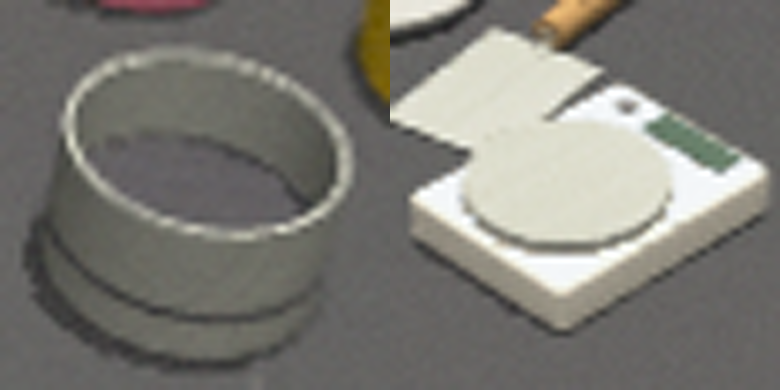

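```bash
cat >> m.py <<'E'
print("pot",ray(T,(132.4,203.3),60).round(1),ray(S,(387.1,233.6),60).round(1))
print("pan",ray(T,(289.1,176.8),34).round(1),ray(S,(224.8,198.),34).round(1))
print("bar", [ray(T,p,38).round(1)[:2].tolist() for p in (np.array([(634,147),(662,165),(573,248),(548,222)])-[390,0])*48/390+[331.5,191.5]])
def ov(n,c,sh):
    out=[]
    for im,nm in((T,"top"),(S,"scene")):
        ctr=proj(im,[*c,30])[0].astype(int);r=28;k=14
        g=cv2.resize(im["img"][ctr[1]-r:ctr[1]+r,ctr[0]-r:ctr[0]+r],(390,390),interpolation=cv2.INTER_CUBIC)
        for P,col in sh:
            p=((proj(im,P)-ctr+r+.5)*390/(2*r)*8).astype(int);cv2.polylines(g,[p.reshape(-1,1,2)],True,col,1,cv2.LINE_AA,3)
        out.append(g)
    return np.hstack(out)
def C(c,r,z): return np.c_[c[0]+r*np.cos(a),c[1]+r*np.sin(a),0*a+z]
def R(c,lx,ly,y,z):
    q=np.array([(1,1),(-1,1),(-1,-1),(1,-1)])*[lx/2,ly/2];M=np.array([[np.cos(y),-np.sin(y)],[np.sin(y),np.cos(y)]])
    return np.c_[q@M.T+c,np.full(4,z)]
if __name__=="__main__":
    D=np.deg2rad
    pot=(517,337);cov=(477,-320.5);fm=(522.5,106);pan=(541,-115)
    pot=(ray(T,(132.4,203.3),60)+ray(S,(387.1,233.6),60))[:2]/2
    pan=(ray(T,(289.1,176.8),34)+ray(S,(224.8,198.),34))[:2]/2
    r=(0,0,255);g=(0,255,0)
    A=ov("a",cov,[(C(cov,58,12),r),(R(cov,46,14,D(-47),38),r),(R(cov,46,14,D(-47),12),g),(C(cov,58,7),g)])
    B=ov("b",fm,[(R(fm,87,63,D(-32),32),r),(R(fm,68,40,D(-32),32),g)])
    cv2.imwrite("pics/o1.png",cv2.resize(np.vstack([A,B]),(600,600)))
    A=ov("a",pot,[(C(pot,51,60),r),(C(pot,51,0),g)])
    B=ov("b",pan,[(C(pan,47,34),r)])
    cv2.imwrite("pics/o2.png",cv2.resize(np.vstack([A,B]),(600,600)))
E
python3 m.py
```

```text
top corners [[574.5, 108.7], [542.4, 57.4], [469.9, 104.6], [501.5, 154.1]] [522.05279144 106.21815481] [np.float64(86.0), np.float64(60.5), np.float64(86.5), np.float64(58.7)]
scene corners [[546.3, 60.2], [474.8, 105.6], [501.8, 151.9], [573.5, 103.1]] [524.08706906 105.18246333] [np.float64(50.8), np.float64(84.7), np.float64(53.6), np.float64(86.7)]
(521.7919311523438, 106.01992797851562) (60.53483200073242, 86.46996307373047) 57.92205810546875
(524.0527954101562, 106.0410385131836) (53.60741424560547, 86.75349426269531) 57.56840515136719
cover top ((356.23095703125, 216.210205078125), (36.41338348388672, 37.576534271240234), 134.9876251220703) [ 475.  -321.2   12. ]
cover scene ((196.43679809570312, 166.3290557861328), (17.4859676361084, 33.98114013671875), 86.70828247070312) [ 479.5 -318.5   12. ]
pot [496.4 353.5  60. ] [499.8 355.3  60. ]
pan [ 589.4 -114.2   34. ] [ 592.2 -113.3   34. ]
bar [[493.1, -331.6], [486.7, -341.8], [455.6, -308.7], [465.0, -299.7]]
```

View pics/o1.png

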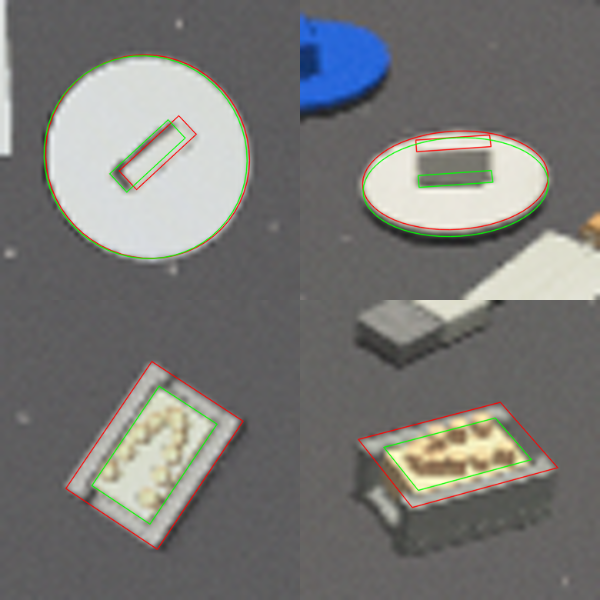

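View pics/o2.png

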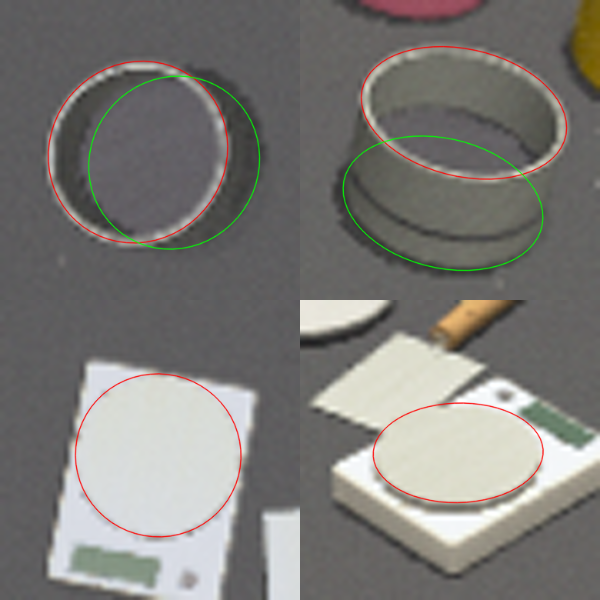

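```bash
cat > g.py <<'E'
import sys
from h import *
from scipy.spatial.transform import Rotation as Ro
def plan(x,y,z,yawdeg):
    s=bot.sense();R=Ro.from_rotvec(s["tool_rot"]);M=R.as_matrix()
    cur=np.degrees(np.arctan2(M[1,1],M[0,1]))
    best=None
    for k in(0,180):
        d=(yawdeg+k-cur+180)%360-180
        if best is None or abs(d)<abs(best[0]): best=(d,yawdeg+k)
        print("  yaw option",yawdeg+k,"turn",round(d,1), "q7",s["q"][6].round(2))
    if len(sys.argv)>5: 
        k=float(sys.argv[5]);best=((yawdeg+k-cur+180)%360-180,yawdeg+k)
    w=np.deg2rad(best[1]);ty=np.array([np.cos(w),np.sin(w),0]);tx=np.array([0,0,-1.]);tz=np.cross(tx,ty)
    F=np.c_[tx,ty,tz]
    rv=(R.inv()*Ro.from_matrix(F)).as_rotvec()
    dp=F.T@(np.array([x,y,z])-s["eef_pos"])
    print("t",round(s["time"],2),"pos",s["eef_pos"].round(1),"yaw",cur.round(1),"tilt",np.degrees(np.arccos(-M[2,0])).round(2),"F",s["contact_force"].round(1),"w",round(s["gripper_width"],1))
    print("turn units (8deg), first:",(np.degrees(rv)/8).round(2)," then shift units(25mm):",(dp/25).round(2))
plan(*map(float,sys.argv[1:5]))
E
python3 g.py 523 106 260 -32;  cat > w.sh <<'E'
E
python3 -c "
from station import bot
print(bot.sense()['q'])"
```

```text
yaw option -32.0 turn 42.0 q7 -0.06
  yaw option 148.0 turn -138.0 q7 -0.06
t 1.7 pos [ 179.5 -624.7  404.7] yaw -74.0 tilt 0.0 F [0.7 0.3 0.1] w 85.8
turn units (8deg), first: [-5.25  0.   -0.  ]  then shift units(25mm): [  5.79  -3.84 -32.07]
[ 1.24800328  0.46749194 -0.01159449  1.60269036  0.00600966  1.07141014
 -0.05626796]
```

```bash
python3 -m inch '[[[0.7,0,0],[-0.9,0,0]],[[0.7,0,0],[-0.9,0,0]],[[0.7,0,0],[-0.9,0,0]],[[0.7,0,0],[-0.9,0,0]],[[0.7,0,0],[-0.9,0,0]],[[0.7,0,0],[-0.75,0,0]],[[0,-0.12,-1],[0,0,0]],[[0,-0.12,-1],[0,0,0]]]' 85 60
python3 -m inch '[[[0,-0.12,-1],[0,0,0]],[[0,-0.12,-1],[0,0,0]],[[0,-0.12,-1],[0,0,0]],[[0,-0.12,-1],[0,0,0]],[[0,-0.12,-1],[0,0,0]],[[0,-0.12,-1],[0,0,0]],[[0,-0.12,-1],[0,0,0]],[[0,-0.12,-1],[0,0,0]]]'
python3 -m inch '[[[0,-0.12,-1],[0,0,0]],[[0,-0.12,-1],[0,0,0]],[[0,-0.12,-1],[0,0,0]],[[0,-0.12,-1],[0,0,0]],[[0,-0.12,-1],[0,0,0]],[[0,-0.12,-1],[0,0,0]],[[0,-0.12,-1],[0,0,0]],[[0,-0.12,-1],[0,0,0]]]'
python3 -m inch '[[[0,-0.12,-1],[0,0,0]],[[0,-0.12,-1],[0,0,0]],[[0,-0.12,-1],[0,0,0]],[[0,-0.12,-1],[0,0,0]],[[0,-0.12,-1],[0,0,0]],[[0,-0.12,-1],[0,0,0]],[[0,-0.12,-1],[0,0,0]],[[0,-0.12,-1],[0,0,0]]]'
python3 g.py 523 106 240 -32;
```

```text
time: 2.7
eef_pos: [200.8, -578.7, 299.2]
tool_rot: [1.608, 0.891, -1.608]
contact_force: [0.2, 0.1, 0.1]
gripper_width: 85.0
time: 3.7
eef_pos: [286.8, -396.1, 299.9]
tool_rot: [1.607, 0.891, -1.607]
contact_force: [-0.2, 0.1, -0.2]
gripper_width: 84.8
time: 4.7
eef_pos: [372.4, -213.7, 299.9]
tool_rot: [1.607, 0.891, -1.607]
contact_force: [0.4, -0.3, -0.4]
gripper_width: 85.0
time: 5.7
eef_pos: [457.9, -31.4, 299.9]
tool_rot: [1.608, 0.891, -1.607]
contact_force: [-0.4, -0.2, 0.7]
gripper_width: 85.1
  yaw option -32.0 turn -0.0 q7 -0.75
  yaw option 148.0 turn 180.0 q7 -0.75
t 5.7 pos [457.9 -31.4 299.9] yaw -32.0 tilt 0.04 F [-0.4 -0.2  0.7] w 85.1
turn units (8deg), first: [ 0. -0. -0.]  then shift units(25mm): [ 2.4  -0.7  -6.04]
```

```bash
python3 -m inch '[[[0.3,-0.12,-1],[0,0,0]],[[0.3,-0.12,-1],[0,0,0]],[[0.4,-0.12,-1],[0,0,0]],[[0.5,-0.12,-1],[0,0,0]],[[0.5,-0.12,-1],[0,0,0]],[[0.5,-0.1,-0.9],[0,0,0]],[[0.5,0,0],[0,0,0]],[[0,0,0],[0,0,0]]]'
python3 g.py 523 106 178 -32
python3 - <<'E'
from h import *
o=[]
for n,r in(("scene",42),("top",28)):
    im=bot.get_image(n);c=proj(im,[523,106,40])[0].astype(int);o.append(cv2.resize(im["img"][c[1]-r:c[1]+r,c[0]-r:c[0]+r],(390,390),interpolation=cv2.INTER_CUBIC))
cv2.imwrite("pics/a1.png",np.hstack(o))
E
```

```text
time: 6.7
eef_pos: [520.0, 101.4, 223.6]
tool_rot: [1.605, 0.891, -1.61]
contact_force: [0.1, -0.6, 0.2]
gripper_width: 85.2
  yaw option -32.0 turn 0.0 q7 -1.09
  yaw option 148.0 turn -180.0 q7 -1.09
t 6.7 pos [520.  101.4 223.6] yaw -32.0 tilt 0.17 F [ 0.1 -0.6  0.2] w 85.2
turn units (8deg), first: [-0.    0.02  0.01]  then shift units(25mm): [ 1.82  0.   -0.22]
```

View pics/a1.png

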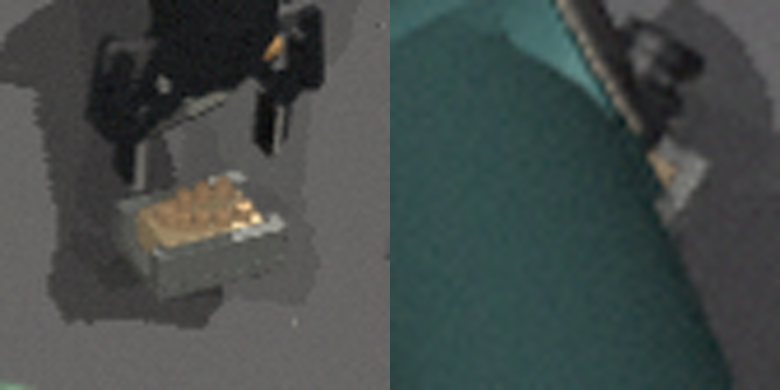

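```bash
python3 - <<'E'
from h import *
im=bot.get_image("scene");r=42;c=proj(im,[523,106,40])[0].astype(int)
p=bot.sense()["eef_pos"];w=np.deg2rad(-32);y=np.array([np.cos(w),np.sin(w),0])
z=np.array([-np.sin(w),np.cos(w),0])
for L in(160,173):
  for sg in(1,-1):
    P=[p+sg*y*d+z*e-[0,0,L] for d in(42.5,57) for e in(-11,11)]
    print(L,sg,((proj(im,P)-c+r+.5)*390/84).round(0).tolist())
g=im["img"][c[1]-r:c[1]+r,c[0]-r:c[0]+r]
cv2.imwrite("pics/a2.png",cv2.convertScaleAbs(cv2.resize(g,(600,600),interpolation=cv2.INTER_CUBIC),alpha=1.6,beta=30))
E
```

```text
160 1 [[129.0, 171.0], [146.0, 191.0], [108.0, 176.0], [124.0, 197.0]]
160 -1 [[252.0, 139.0], [270.0, 159.0], [272.0, 134.0], [290.0, 153.0]]
173 1 [[128.0, 188.0], [145.0, 208.0], [107.0, 193.0], [123.0, 214.0]]
173 -1 [[250.0, 156.0], [268.0, 176.0], [271.0, 151.0], [288.0, 170.0]]
```

View pics/a2.png

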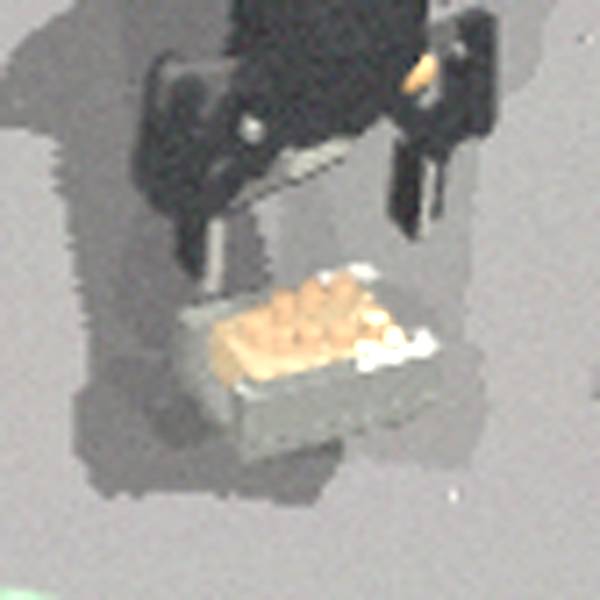

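```bash
python3 -m inch '[[[0.3,0,-0.2],[0,0,0]],[[0.4,0,0],[0,0,0]],[[0.4,0,0],[0,0,0]],[[0.4,0,0],[0,0,0]],[[0.36,0,0],[0,0,0]],[[0,0,0],[0,0,0]]]'
python3 g.py 523.5 105.5 177 -32
```

```text
time: 7.6
eef_pos: [523.0, 106.5, 177.2]
tool_rot: [1.606, 0.892, -1.609]
contact_force: [-0.6, 0.3, -0.5]
gripper_width: 84.7
  yaw option -32.0 turn -0.0 q7 -1.14
  yaw option 148.0 turn 180.0 q7 -1.14
t 7.6 pos [523.  106.5 177.2] yaw -32.0 tilt 0.11 F [-0.6  0.3 -0.5] w 84.7
turn units (8deg), first: [0.   0.01 0.01]  then shift units(25mm): [0.01 0.04 0.02]
```

```bash
python3 -m inch '[[[0,0,0],[0,0,0]],[[0,0,0],[0,0,0]],[[0,0,0],[0,0,0]],[[0,0,0],[0,0,0]],[[0,0,0],[0,0,0]],[[0,0,0],[0,0,0]]]' 55 50
python3 g.py 523.5 105.5 177 -32
```

```text
time: 8.35
eef_pos: [523.6, 106.7, 178.6]
tool_rot: [1.608, 0.891, -1.606]
contact_force: [-0.2, -0.2, 5.9]
gripper_width: 66.9
  yaw option -32.0 turn -0.0 q7 -1.13
  yaw option 148.0 turn 180.0 q7 -1.13
t 8.35 pos [523.6 106.7 178.6] yaw -32.0 tilt 0.04 F [-0.2 -0.2  5.9] w 66.9
turn units (8deg), first: [ 0. -0. -0.]  then shift units(25mm): [0.06 0.02 0.04]
```

```bash
python3 -m inch '[[[-0.1,0,0],[0,0,0]],[[-0.2,0,0],[0,0,0]],[[-0.4,0,0],[0,0,0]],[[-0.5,0,0],[0,0,0]],[[-0.6,0,0],[0,0,0]],[[-0.6,0,0],[0,0,0]],[[-0.4,0,0],[0,0,0]],[[0,0,0],[0,0,0]]]'
python3 g.py 590.8 -113.8 240 -32
python3 - <<'E'
from h import *
im=bot.get_image("scene");r=48;c=proj(im,[523,106,60])[0].astype(int)
g=im["img"][c[1]-r:c[1]+r,c[0]-r:c[0]+r]
cv2.imwrite("pics/a3.png",cv2.convertScaleAbs(cv2.resize(g,(600,600),interpolation=cv2.INTER_CUBIC),alpha=1.5,beta=30))
E
```

```text
time: 9.35
eef_pos: [523.7, 106.6, 249.2]
tool_rot: [1.609, 0.89, -1.606]
contact_force: [0.2, -0.4, -1.6]
gripper_width: 66.7
  yaw option -32.0 turn -0.0 q7 -1.08
  yaw option 148.0 turn 180.0 q7 -1.08
t 9.35 pos [523.7 106.6 249.2] yaw -32.0 tilt 0.11 F [ 0.2 -0.4 -1.6] w 66.7
turn units (8deg), first: [ 0.   -0.01 -0.01]  then shift units(25mm): [0.37 6.95 6.05]
```

View pics/a3.png

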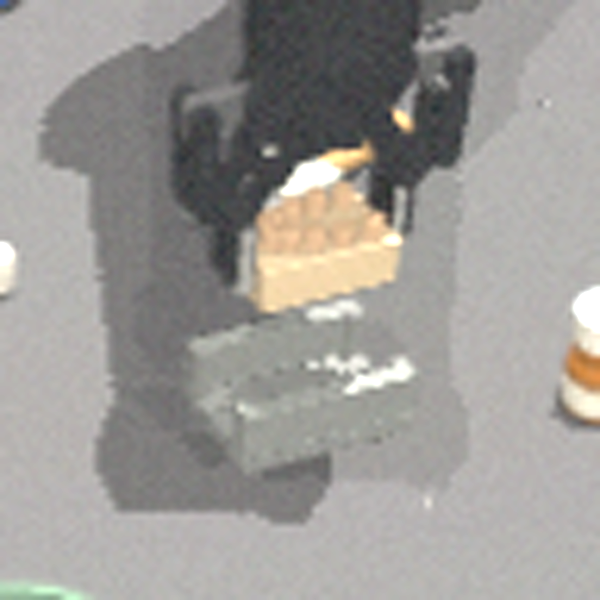

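```bash
python3 -m inch '[[[0,0.5,0.43],[0,0,0]],[[0,0.99,0.86],[0,0,0]],[[0,0.99,0.86],[0,0,0]],[[0,0.99,0.86],[0,0,0]],[[0,0.99,0.86],[0,0,0]],[[0.2,0.99,0.86],[0,0,0]],[[0.3,0.99,0.86],[0,0,0]],[[0.4,0.5,0.46],[0,0,0]]]'
python3 -m inch '[[[0.3,0,0],[0,0,0]],[[0,0,0],[0,0,0]]]'
python3 g.py 590.8 -113.8 206 -32
```

```text
time: 10.4
eef_pos: [590.4, -117.0, 224.6]
tool_rot: [1.608, 0.888, -1.611]
contact_force: [-0.8, -0.2, -2.2]
gripper_width: 66.4
time: 10.65
eef_pos: [589.8, -112.1, 217.1]
tool_rot: [1.605, 0.895, -1.608]
contact_force: [0.4, -0.5, -0.8]
gripper_width: 67.4
  yaw option -32.0 turn -0.1 q7 -0.68
  yaw option 148.0 turn 179.9 q7 -0.68
t 10.65 pos [ 589.8 -112.1  217.1] yaw -31.9 tilt 0.16 F [ 0.4 -0.5 -0.8] w 67.4
turn units (8deg), first: [0.02 0.   0.02]  then shift units(25mm): [0.44 0.07 0.04]
```

```bash
python3 -m inch '[[[0.12,0.07,0.04],[0,0,0]],[[0.12,0,0],[0,0,0]],[[0.1,0,0],[0,0,0]],[[0.08,0,0],[0,0,0]],[[0,0,0],[0,0,0]]]'
python3 g.py 590.8 -113.8 204.6 -32
```

```text
time: 11.28
eef_pos: [591.3, -115.3, 207.5]
tool_rot: [1.607, 0.892, -1.607]
contact_force: [-0.6, 0.5, -1.6]
gripper_width: 66.9
  yaw option -32.0 turn -0.0 q7 -0.68
  yaw option 148.0 turn 180.0 q7 -0.68
t 11.28 pos [ 591.3 -115.3  207.5] yaw -32.0 tilt 0.02 F [-0.6  0.5 -1.6] w 66.9
turn units (8deg), first: [0. 0. 0.]  then shift units(25mm): [ 0.12 -0.05 -0.04]
```

```bash
python3 -m inch '[[[0.06,0,0],[0,0,0]],[[0.04,0,0],[0,0,0]],[[0,0,0],[0,0,0]]]'
python3 -m inch '[[[0.03,0,0],[0,0,0]],[[0,0,0],[0,0,0]],[[0,0,0],[0,0,0]]]'
python3 -m inch '[[[0.03,0,0],[0,0,0]],[[0,0,0],[0,0,0]],[[0,0,0],[0,0,0]]]'
```

```text
time: 11.65
eef_pos: [591.4, -115.4, 205.1]
tool_rot: [1.607, 0.891, -1.607]
contact_force: [1.0, -0.3, -0.7]
gripper_width: 66.7
time: 12.02
eef_pos: [591.5, -115.4, 204.7]
tool_rot: [1.607, 0.891, -1.607]
contact_force: [-1.5, 0.5, 3.3]
gripper_width: 66.9
time: 12.4
eef_pos: [591.5, -115.3, 204.7]
tool_rot: [1.607, 0.891, -1.607]
contact_force: [-3.2, 0.7, 8.1]
gripper_width: 66.9
```

```bash
python3 -m inch '[[[-0.05,0,0],[0,0,0]],[[0,0,0],[0,0,0]],[[0,0,0],[0,0,0]],[[0,0,0],[0,0,0]],[[-0.4,0,0],[0,0,0]],[[-0.8,0,0],[0,0,0]],[[-0.8,0,0],[0,0,0]],[[-0.3,0,0],[0,0,0]]]' 85
python3 g.py 590.8 -113.8 280 58
python3 - <<'E'
from h import *
o=[]
for n in("scene","top"):
    im=bot.get_image(n);r=34;c=proj(im,[590,-114,40])[0].astype(int)
    g=im["img"][c[1]-r:c[1]+r,c[0]-r:c[0]+r]
    o.append(cv2.convertScaleAbs(cv2.resize(g,(390,390),interpolation=cv2.INTER_CUBIC),alpha=1.3,beta=20))
cv2.imwrite("pics/a4.png",np.hstack(o))
E
```

```text
time: 13.4
eef_pos: [592.1, -115.4, 265.1]
tool_rot: [1.609, 0.889, -1.604]
contact_force: [-1.3, -0.1, 0.7]
gripper_width: 85.2
  yaw option 58.0 turn 90.0 q7 -0.65
  yaw option 238.0 turn -90.0 q7 -0.65
t 13.4 pos [ 592.1 -115.4  265.1] yaw -32.0 tilt 0.22 F [-1.3 -0.1  0.7] w 85.2
turn units (8deg), first: [-1.125e+01  1.000e-02 -3.000e-02]  then shift units(25mm): [-0.6   0.03 -0.08]
```

View pics/a4.png

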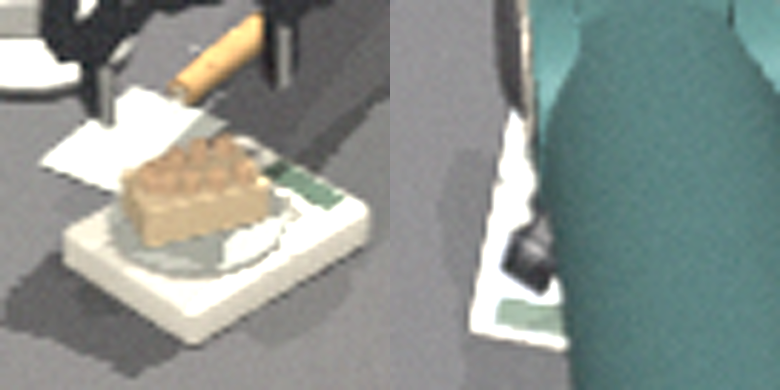

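```bash
python3 - <<'E'
from h import *
im=bot.get_image("scene");r=34;c0=(591.5,-115.3);c=proj(im,[590,-114,40])[0].astype(int)
g=cv2.convertScaleAbs(cv2.resize(im["img"][c[1]-r:c[1]+r,c[0]-r:c[0]+r],(600,600),interpolation=cv2.INTER_CUBIC),alpha=1.3,beta=20)
y=np.deg2rad(-32);q=np.array([(1,1),(-1,1),(-1,-1),(1,-1)])*[34,20];M=np.array([[np.cos(y),-np.sin(y)],[np.sin(y),np.cos(y)]])
a=np.linspace(0,6.28,50)
for P,col in((np.c_[q@M.T+c0,np.full(4,34)],(0,0,255)),(np.c_[q@M.T+c0,np.full(4,58)],(0,0,255)),(np.c_[590.8+47*np.cos(a),-113.8+47*np.sin(a),0*a+34],(0,255,0))):
    p=((proj(im,P)-c+r+.5)*600/(2*r)).astype(int);cv2.polylines(g,[p.reshape(-1,1,2)],True,col,1)
cv2.imwrite("pics/a5.png",g)
E
```

```text
(no output)
```

View pics/a5.png

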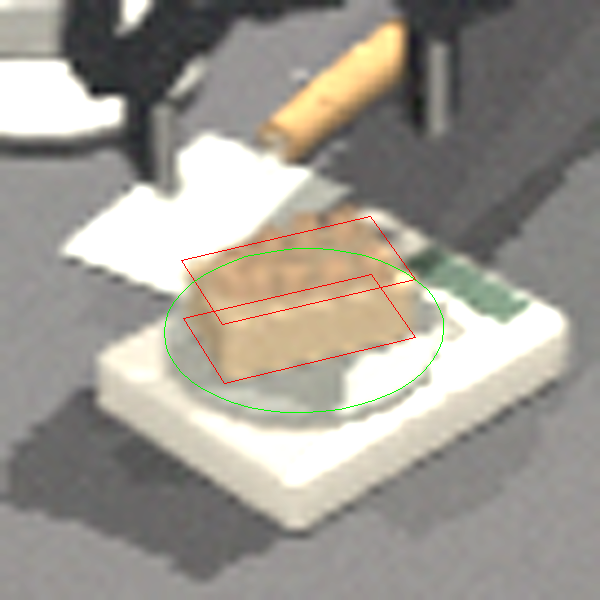

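```bash
python3 -m inch '[[[0,0,0],[-0.5,0,0]],[[0,0,0],[-1,0,0]],[[0,0,0],[-1,0,0]],[[0,0,0],[-1,0,0]],[[0,0,0],[-1,0,0]],[[0,0,0],[-1,0,0]],[[0,0,0],[-1,0,0]],[[0,0,0],[-1,0,0]]]' 68
python3 -m inch '[[[0,0,0],[-1,0,0]],[[0,0,0],[-1,0,0]],[[0,0,0],[-1,0,0]],[[0,0,0],[-0.75,0,0]],[[0.3,0,0],[0,0,0]],[[0,0,0],[0,0,0]]]'
python3 g.py 591.5 -115.3 212 58
```

```text
time: 14.55
eef_pos: [591.1, -115.4, 261.5]
tool_rot: [0.838, 1.405, -0.839]
contact_force: [0.7, 0.1, -0.4]
gripper_width: 68.0
time: 15.3
eef_pos: [590.9, -115.5, 253.6]
tool_rot: [0.439, 1.528, -0.439]
contact_force: [-0.0, -0.5, 0.5]
gripper_width: 68.2
  yaw option 58.0 turn 0.1 q7 0.67
  yaw option 238.0 turn -179.9 q7 0.67
t 15.3 pos [ 590.9 -115.5  253.6] yaw 57.9 tilt 0.14 F [-0.  -0.5  0.5] w 68.2
turn units (8deg), first: [-0.01 -0.02  0.01]  then shift units(25mm): [1.66 0.02 0.02]
```

```bash
python3 -m inch '[[[0.4,0.02,0.02],[0,0,0]],[[0.5,0,0],[0,0,0]],[[0.5,0,0],[0,0,0]],[[0.25,0,0],[0,0,0]],[[0,0,0],[0,0,0]]]'
python3 g.py 591.5 -115.3 212 58
python3 -m inch '[[[0,0,0],[0,0,0]],[[0,0,0],[0,0,0]],[[0,0,0],[0,0,0]],[[0,0,0],[0,0,0]],[[0,0,0],[0,0,0]],[[0,0,0],[0,0,0]],[[0,0,0],[0,0,0]]]' 28 50
python3 g.py 591.5 -115.3 212 58
```

```text
time: 15.92
eef_pos: [592.0, -115.1, 213.0]
tool_rot: [0.437, 1.527, -0.437]
contact_force: [0.8, 0.0, 0.3]
gripper_width: 67.8
  yaw option 58.0 turn -0.0 q7 0.64
  yaw option 238.0 turn 180.0 q7 0.64
t 15.93 pos [ 592.  -115.1  213. ] yaw 58.0 tilt 0.06 F [0.8 0.  0.3] w 67.8
turn units (8deg), first: [ 0.   -0.01  0.  ]  then shift units(25mm): [ 0.04 -0.02 -0.01]
time: 16.8
eef_pos: [592.5, -115.2, 214.4]
tool_rot: [0.437, 1.525, -0.437]
contact_force: [-0.7, -0.3, 5.4]
gripper_width: 38.9
  yaw option 58.0 turn -0.0 q7 0.64
  yaw option 238.0 turn 180.0 q7 0.64
t 16.8 pos [ 592.5 -115.2  214.4] yaw 58.0 tilt 0.07 F [-0.7 -0.3  5.4] w 38.9
turn units (8deg), first: [ 0.    0.01 -0.  ]  then shift units(25mm): [ 0.09 -0.02 -0.03]
```

```bash
python3 -m inch '[[[-0.1,0,0],[0,0,0]],[[-0.3,0,0],[0,0,0]],[[-0.6,0,0],[0,0,0]],[[-0.7,0,0],[0,0,0]],[[-0.5,0,0],[0,0,0]],[[-0.3,0,0],[0,0,0]]]'
python3 g.py 498.5 354.5 275 58
```

```text
time: 17.55
eef_pos: [592.3, -115.3, 277.5]
tool_rot: [0.437, 1.525, -0.437]
contact_force: [-0.2, -0.1, -1.2]
gripper_width: 38.6
  yaw option 58.0 turn -0.0 q7 0.69
  yaw option 238.0 turn 180.0 q7 0.69
t 17.55 pos [ 592.3 -115.3  277.5] yaw 58.0 tilt 0.08 F [-0.2 -0.1 -1.2] w 38.6
turn units (8deg), first: [ 0.    0.01 -0.  ]  then shift units(25mm): [  0.1   13.95 -13.14]
```

```bash
python3 - <<'E'
from h import *
o=[]
for n,r,P in(("scene",38,[590,-114,90]),("top",40,[498,354,60])):
    im=bot.get_image(n);c=proj(im,P)[0].astype(int)
    g=im["img"][c[1]-r:c[1]+r,c[0]-r:c[0]+r]
    o.append(cv2.convertScaleAbs(cv2.resize(g,(390,390),interpolation=cv2.INTER_CUBIC),alpha=1.3,beta=20))
cv2.imwrite("pics/a6.png",np.hstack(o))
E
```

```text
(no output)
```

View pics/a6.png

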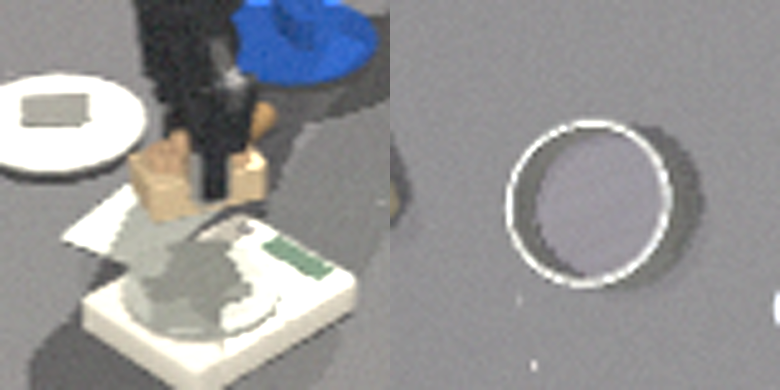

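```bash
python3 -m inch '[[[0,0.5,-0.47],[0,0,0]],[[0,1,-0.94],[0,0,0]],[[0,1,-0.94],[0,0,0]],[[0,1,-0.94],[0,0,0]],[[0,1,-0.94],[0,0,0]],[[0,1,-0.94],[0,0,0]],[[0,1,-0.94],[0,0,0]],[[0,1,-0.94],[0,0,0]]]'
python3 -m inch '[[[0,1,-0.94],[0,0,0]],[[0,1,-0.94],[0,0,0]],[[0,1,-0.94],[0,0,0]],[[0,1,-0.94],[0,0,0]],[[0,1,-0.94],[0,0,0]],[[0,1,-0.94],[0,0,0]],[[0,0.45,-0.43],[0,0,0]],[[0,0,0],[0,0,0]]]'
python3 g.py 499 355 250 58
```

```text
time: 18.65
eef_pos: [540.6, 139.4, 275.6]
tool_rot: [0.436, 1.528, -0.436]
contact_force: [-0.1, 0.2, -1.7]
gripper_width: 38.7
time: 19.65
eef_pos: [497.4, 355.4, 275.7]
tool_rot: [0.435, 1.528, -0.436]
contact_force: [0.4, -1.3, -1.0]
gripper_width: 39.0
  yaw option 58.0 turn -0.2 q7 -0.12
  yaw option 238.0 turn 179.8 q7 -0.12
t 19.65 pos [497.4 355.4 275.7] yaw 58.2 tilt 0.06 F [ 0.4 -1.3 -1. ] w 39.0
turn units (8deg), first: [ 0.02 -0.01  0.01]  then shift units(25mm): [1.03 0.02 0.06]
```

```bash
python3 - <<'E'
from h import *
o=[]
for n,r,P in(("scene",44,[498,354,60]),):
    im=bot.get_image(n);c=proj(im,P)[0].astype(int)
    g=im["img"][c[1]-r:c[1]+r,c[0]-r:c[0]+r]
    o.append(cv2.convertScaleAbs(cv2.resize(g,(500,500),interpolation=cv2.INTER_CUBIC),alpha=1.3,beta=20))
cv2.imwrite("pics/a7.png",np.hstack(o))
E
```

```text
(no output)
```

View pics/a7.png

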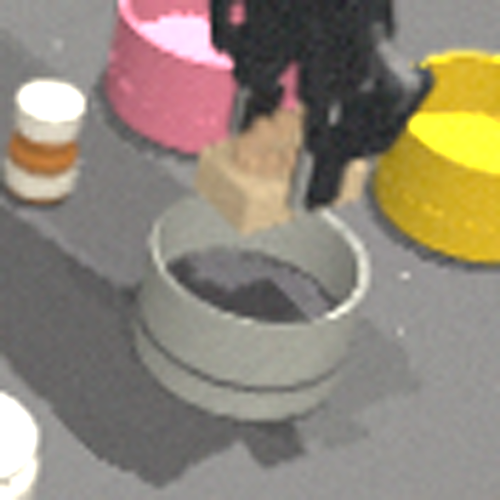

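```bash
python3 -m inch '[[[0.4,0.02,0.06],[0,0,0]],[[0.6,0,0],[0,0,0]],[[0.6,0,0],[0,0,0]],[[0.6,0,0],[0,0,0]],[[0.5,0,0],[0,0,0]],[[0.3,0,0],[0,0,0]],[[0.2,0,0],[0,0,0]],[[0,0,0],[0,0,0]]]'
python3 -m inch '[[[0.1,0,0],[0,0,0]],[[0.06,0,0],[0,0,0]],[[0,0,0],[0,0,0]]]'
python3 g.py 499 355 185.4 58
```

```text
time: 20.7
eef_pos: [500.0, 354.0, 196.0]
tool_rot: [0.437, 1.526, -0.437]
contact_force: [0.6, -0.1, -2.3]
gripper_width: 38.9
time: 21.08
eef_pos: [500.1, 353.9, 192.2]
tool_rot: [0.437, 1.526, -0.437]
contact_force: [-0.0, -0.1, -2.0]
gripper_width: 38.8
  yaw option 58.0 turn -0.0 q7 -0.19
  yaw option 238.0 turn 180.0 q7 -0.19
t 21.07 pos [500.1 353.9 192.2] yaw 58.0 tilt 0.01 F [-0.  -0.1 -2. ] w 38.8
turn units (8deg), first: [0. 0. 0.]  then shift units(25mm): [ 0.27  0.01 -0.06]
```

```bash
python3 -m inch '[[[0.1,0,0],[0,0,0]],[[0.1,0,0],[0,0,0]],[[0.04,0,0],[0,0,0]],[[0,0,0],[0,0,0]]]'
python3 -m inch '[[[0.03,0,0],[0,0,0]],[[0,0,0],[0,0,0]],[[0,0,0],[0,0,0]]]'
python3 -m inch '[[[0.03,0,0],[0,0,0]],[[0,0,0],[0,0,0]],[[0,0,0],[0,0,0]]]'
```

```text
time: 21.58
eef_pos: [500.1, 354.1, 186.8]
tool_rot: [0.437, 1.526, -0.437]
contact_force: [-1.4, -1.5, 5.3]
gripper_width: 38.5
time: 21.95
eef_pos: [500.2, 354.1, 186.6]
tool_rot: [0.437, 1.525, -0.437]
contact_force: [-2.5, -2.6, 9.6]
gripper_width: 38.5
time: 22.32
eef_pos: [500.1, 354.2, 186.5]
tool_rot: [0.437, 1.525, -0.437]
contact_force: [-3.5, -5.4, 14.3]
gripper_width: 38.6
```

```bash
python3 -m inch '[[[-0.06,0,0],[0,0,0]],[[-0.03,0,0],[0,0,0]],[[0,0,0],[0,0,0]]]'
python3 -m inch '[[[0,0,0],[0,0,0]],[[0,0,0],[0,0,0]],[[0,0,0],[0,0,0]],[[0,0,0],[0,0,0]]]' 52
python3 -m inch '[[[-0.2,0,0],[0,0,0]],[[-0.6,0,0],[0,0,0]],[[-1,0,0],[0,0,0]],[[-1,0,0],[0,0,0]],[[-1,0,0],[0,0,0]],[[-0.5,0,0],[0,0,0]]]'
python3 g.py 477.5 -320 300 42
python3 - <<'E'
from h import *
o=[]
for n,r,P in(("scene",34,[498,354,60]),("top",34,[498,354,60])):
    im=bot.get_image(n);c=proj(im,P)[0].astype(int)
    g=im["img"][c[1]-r:c[1]+r,c[0]-r:c[0]+r]
    o.append(cv2.convertScaleAbs(cv2.resize(g,(390,390),interpolation=cv2.INTER_CUBIC),alpha=1.3,beta=20))
cv2.imwrite("pics/a8.png",np.hstack(o))
E
```

```text
time: 22.7
eef_pos: [500.2, 354.0, 186.9]
tool_rot: [0.437, 1.526, -0.437]
contact_force: [-0.3, -0.8, 2.6]
gripper_width: 38.8
time: 23.2
eef_pos: [500.1, 354.0, 187.9]
tool_rot: [0.437, 1.526, -0.438]
contact_force: [-3.9, -3.4, 10.9]
gripper_width: 51.4
time: 23.95
eef_pos: [500.2, 354.3, 296.3]
tool_rot: [0.439, 1.525, -0.436]
contact_force: [0.3, -0.4, -0.4]
gripper_width: 51.6
  yaw option 42.0 turn -16.0 q7 -0.1
  yaw option 222.0 turn 164.0 q7 -0.1
t 23.95 pos [500.2 354.3 296.3] yaw 58.0 tilt 0.13 F [ 0.3 -0.4 -0.4] w 51.6
turn units (8deg), first: [ 2.    0.   -0.02]  then shift units(25mm): [ -0.15 -18.72  19.44]
```

View pics/a8.png

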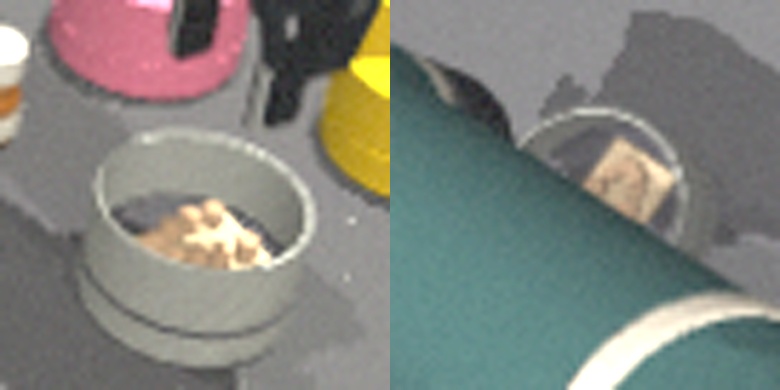

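```bash
python3 -m inch '[[[0,0,0],[1,0,0]],[[0,0,0],[1,0,0]],[[0,-0.5,0.52],[0,0,0]],[[0,-0.96,1],[0,0,0]],[[0,-0.96,1],[0,0,0]],[[0,-0.96,1],[0,0,0]],[[0,-0.96,1],[0,0,0]],[[0,-0.96,1],[0,0,0]]]' 60
python3 -m inch '[[[0,-0.96,1],[0,0,0]],[[0,-0.96,1],[0,0,0]],[[0,-0.96,1],[0,0,0]],[[0,-0.96,1],[0,0,0]],[[0,-0.96,1],[0,0,0]],[[0,-0.96,1],[0,0,0]],[[0,-0.96,1],[0,0,0]],[[0,-0.96,1],[0,0,0]]]'
python3 g.py 477.5 -320 300 42
cat > v.py <<'E'
from m import *
im=T
def z(im,uv,r): return cv2.convertScaleAbs(cv2.resize(im["img"][uv[1]-r:uv[1]+r,uv[0]-r:uv[0]+r],(390,390),interpolation=cv2.INTER_CUBIC),alpha=1.2,beta=10)
import sys
c=proj(T,[498,354,60])[0].astype(int);d=proj(S,[498,354,60])[0].astype(int);print(c,d)
cv2.imwrite("pics/%s.png"%sys.argv[1],np.hstack([z(T,c,26),z(S,d,26)]))
E
python3 v.py b1 | tail -1
```

```text
time: 25.05
eef_pos: [493.5, 160.2, 293.8]
tool_rot: [0.651, 1.471, -0.654]
contact_force: [1.6, -0.4, 0.4]
gripper_width: 60.0
time: 26.05
eef_pos: [484.1, -116.5, 293.8]
tool_rot: [0.652, 1.472, -0.653]
contact_force: [-0.2, -0.3, 0.9]
gripper_width: 59.9
  yaw option 42.0 turn -0.1 q7 0.51
  yaw option 222.0 turn 179.9 q7 0.51
t 26.05 pos [ 484.1 -116.5  293.8] yaw 42.1 tilt 0.09 F [-0.2 -0.3  0.9] w 59.9
turn units (8deg), first: [ 0.02 -0.01  0.01]  then shift units(25mm): [-0.25 -5.64  5.87]
[132 202] [386 233]
```

View pics/b1.png

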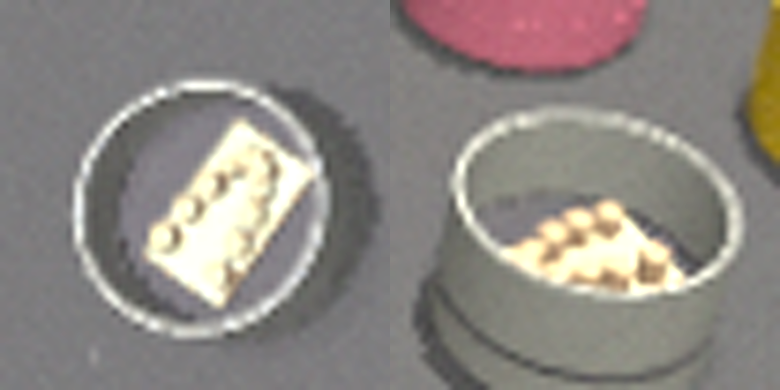

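```bash
python3 -m inch '[[[0.2,-0.96,1],[0,0,0]],[[0.3,-0.96,1],[0,0,0]],[[0.3,-0.96,1],[0,0,0]],[[0.3,-0.96,1],[0,0,0]],[[0.3,-0.96,1],[0,0,0]],[[0.3,-0.5,0.54],[0,0,0]],[[0.2,0,0],[0,0,0]],[[0,0,0],[0,0,0]]]' 45
python3 g.py 477.5 -320 190 42
python3 - <<'E'
from h import *
o=[]
for n,r,P in(("scene",34,[477,-320,40]),("top",34,[477,-320,40])):
    im=bot.get_image(n);c=proj(im,P)[0].astype(int)
    g=im["img"][c[1]-r:c[1]+r,c[0]-r:c[0]+r]
    o.append(cv2.convertScaleAbs(cv2.resize(g,(390,390),interpolation=cv2.INTER_CUBIC),alpha=1.3,beta=20))
cv2.imwrite("pics/b2.png",np.hstack(o))
E
```

```text
time: 27.15
eef_pos: [479.7, -304.2, 246.5]
tool_rot: [0.653, 1.472, -0.651]
contact_force: [-0.1, 0.0, -0.6]
gripper_width: 45.2
  yaw option 42.0 turn -0.2 q7 0.81
  yaw option 222.0 turn 179.8 q7 0.81
t 27.15 pos [ 479.7 -304.2  246.5] yaw 42.2 tilt 0.1 F [-0.1  0.  -0.6] w 45.2
turn units (8deg), first: [ 0.02 -0.01 -0.  ]  then shift units(25mm): [ 2.26 -0.49  0.41]
```

View pics/b2.png

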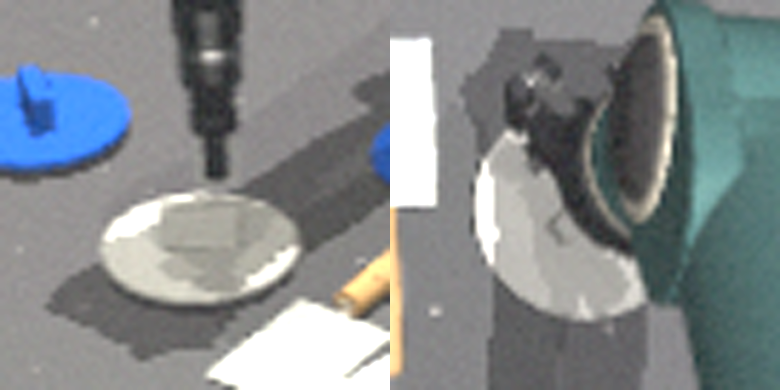

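```bash
python3 -m inch '[[[0.2,-0.48,0.41],[0.02,0,0]],[[0.5,0,0],[0,0,0]],[[0.5,0,0],[0,0,0]],[[0.5,0,0],[0,0,0]],[[0.3,0,0],[0,0,0]],[[0.2,0,0],[0,0,0]],[[0,0,0],[0,0,0]]]'
python3 g.py 477.8 -319.7 190 42
```

```text
time: 28.12
eef_pos: [477.6, -321.5, 191.6]
tool_rot: [0.656, 1.47, -0.656]
contact_force: [0.2, 0.5, 1.4]
gripper_width: 45.1
  yaw option 42.0 turn 0.1 q7 0.78
  yaw option 222.0 turn -179.9 q7 0.78
t 28.12 pos [ 477.6 -321.5  191.6] yaw 41.9 tilt 0.03 F [0.2 0.5 1.4] w 45.1
turn units (8deg), first: [-0.02 -0.    0.  ]  then shift units(25mm): [ 0.07  0.05 -0.05]
```

```bash
python3 -m inch '[[[0.03,0.05,-0.05],[0,0,0]],[[0,0,0],[0,0,0]],[[0,0,0],[0,0,0]],[[0,0,0],[0,0,0]],[[0,0,0],[0,0,0]],[[0,0,0],[0,0,0]],[[0,0,0],[0,0,0]]]' 5 80
python3 g.py 477.8 -319.7 190 42
```

```text
time: 29.0
eef_pos: [477.9, -319.8, 191.7]
tool_rot: [0.656, 1.469, -0.656]
contact_force: [-1.6, 1.7, 5.9]
gripper_width: 12.0
  yaw option 42.0 turn 0.1 q7 0.78
  yaw option 222.0 turn -179.9 q7 0.78
t 29.0 pos [ 477.9 -319.8  191.7] yaw 41.9 tilt 0.04 F [-1.6  1.7  5.9] w 12.0
turn units (8deg), first: [-0.02  0.01 -0.  ]  then shift units(25mm): [ 0.07 -0.   -0.01]
```

```bash
python3 -m inch '[[[-0.1,0,0],[0,0,0]],[[-0.3,0,0],[0,0,0]],[[-0.6,0,0],[0,0,0]],[[-0.9,0,0],[0,0,0]],[[-0.9,0,0],[0,0,0]],[[-0.8,0,0],[0,0,0]],[[-0.5,0,0],[0,0,0]],[[0,0,0],[0,0,0]]]'
python3 g.py 499.3 355 290 42
python3 - <<'E'
from h import *
o=[]
for n,r,P in(("scene",34,[477,-320,120]),("top",34,[477,-320,120])):
    im=bot.get_image(n);c=proj(im,P)[0].astype(int)
    g=im["img"][c[1]-r:c[1]+r,c[0]-r:c[0]+r]
    o.append(cv2.convertScaleAbs(cv2.resize(g,(390,390),interpolation=cv2.INTER_CUBIC),alpha=1.3,beta=20))
cv2.imwrite("pics/b3.png",np.hstack(o))
E
```

```text
time: 30.0
eef_pos: [477.9, -320.0, 294.9]
tool_rot: [0.656, 1.467, -0.657]
contact_force: [-0.1, -0.3, -4.1]
gripper_width: 12.2
  yaw option 42.0 turn 0.1 q7 0.88
  yaw option 222.0 turn -179.9 q7 0.88
t 30.0 pos [ 477.9 -320.   294.9] yaw 41.9 tilt 0.12 F [-0.1 -0.3 -4.1] w 12.2
turn units (8deg), first: [-0.02  0.01 -0.  ]  then shift units(25mm): [  0.19  18.7  -19.49]
```

View pics/b3.png

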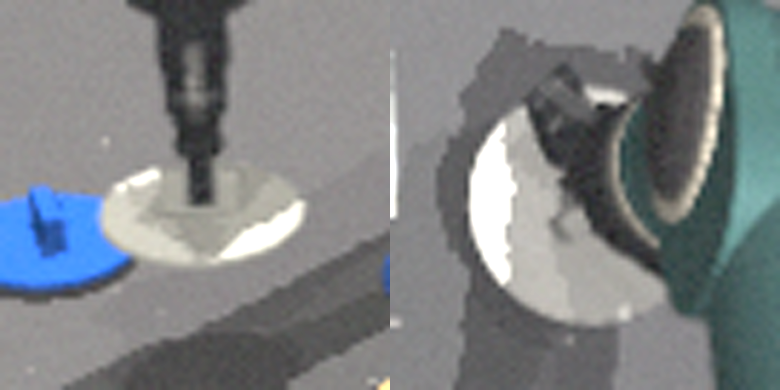

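```bash
python3 -m inch '[[[0,0.48,-0.5],[0,0,0]],[[0,0.96,-1],[0,0,0]],[[0,0.96,-1],[0,0,0]],[[0,0.96,-1],[0,0,0]],[[0,0.96,-1],[0,0,0]],[[0,0.96,-1],[0,0,0]],[[0,0.96,-1],[0,0,0]],[[0,0.96,-1],[0,0,0]]]'
python3 -m inch '[[[0,0.96,-1],[0,0,0]],[[0,0.96,-1],[0,0,0]],[[0,0.96,-1],[0,0,0]],[[0,0.96,-1],[0,0,0]],[[0,0.96,-1],[0,0,0]],[[0,0.96,-1],[0,0,0]],[[0,0.96,-1],[0,0,0]],[[0,0.96,-1],[0,0,0]]]'
python3 -m inch '[[[0,0.96,-1],[0,0,0]],[[0,0.96,-1],[0,0,0]],[[0,0.96,-1],[0,0,0]],[[0,0.6,-0.63],[0,0,0]],[[0,0.34,-0.36],[0,0,0]],[[0.2,0,0],[0,0,0]],[[0.2,0,0],[0,0,0]],[[0,0,0],[0,0,0]]]'
python3 g.py 499.3 355 263 42
```

```text
time: 31.1
eef_pos: [485.8, -57.6, 293.2]
tool_rot: [0.655, 1.471, -0.655]
contact_force: [0.1, -0.1, -2.6]
gripper_width: 12.5
time: 32.1
eef_pos: [494.7, 219.0, 293.0]
tool_rot: [0.655, 1.471, -0.656]
contact_force: [0.9, 0.1, -2.8]
gripper_width: 12.4
time: 33.1
eef_pos: [500.8, 353.7, 282.8]
tool_rot: [0.656, 1.469, -0.659]
contact_force: [0.1, 0.2, -3.4]
gripper_width: 12.6
  yaw option 42.0 turn 0.2 q7 -0.36
  yaw option 222.0 turn -179.8 q7 -0.36
t 33.1 pos [500.8 353.7 282.8] yaw 41.8 tilt 0.12 F [ 0.1  0.2 -3.4] w 12.6
turn units (8deg), first: [-0.03  0.    0.01]  then shift units(25mm): [ 0.79 -0.01 -0.08]
```

```bash
python3 -m inch '[[[0.2,-0.01,-0.08],[0,0,0]],[[0.3,0,0],[0,0,0]],[[0.3,0,0],[0,0,0]],[[0.1,0,0],[0,0,0]],[[0,0,0],[0,0,0]],[[0,0,0],[0,0,0]]]'
python3 g.py 499.3 355 258 42
cat > v2.py <<'E'
from h import *
import sys
e=bot.sense()["eef_pos"];oz=e[2]-191.7
a=np.linspace(0,6.28,80)
o=[]
px,py=499.5,355
for n in("scene","top"):
    im=bot.get_image(n);r=30;c=proj(im,[499,355,60])[0].astype(int);k=400/(2*r)
    g=cv2.convertScaleAbs(cv2.resize(im["img"][c[1]-r:c[1]+r,c[0]-r:c[0]+r],(400,400),interpolation=cv2.INTER_CUBIC),alpha=1.3,beta=20)
    for (x,y,z,rr,col) in((px,py,60,51,(0,255,0)),(px,py,0,51,(0,255,0)),(e[0],e[1],oz+12,58,(0,0,255))):
        p=((proj(im,np.c_[x+rr*np.cos(a),y+rr*np.sin(a),0*a+z])-c+r+.5)*k).astype(int);cv2.polylines(g,[p.reshape(-1,1,2)],True,col,1)
    o.append(g)
cv2.imwrite("pics/%s.png"%sys.argv[1],np.hstack(o))
E
python3 v2.py b4
```

```text
time: 33.85
eef_pos: [499.2, 356.5, 261.4]
tool_rot: [0.656, 1.469, -0.656]
contact_force: [0.5, 0.0, -3.5]
gripper_width: 12.3
  yaw option 42.0 turn 0.1 q7 -0.38
  yaw option 222.0 turn -179.9 q7 -0.38
t 33.85 pos [499.2 356.5 261.4] yaw 41.9 tilt 0.02 F [ 0.5  0.  -3.5] w 12.3
turn units (8deg), first: [-0.02 -0.   -0.  ]  then shift units(25mm): [ 0.13 -0.04  0.05]
```

View pics/b4.png

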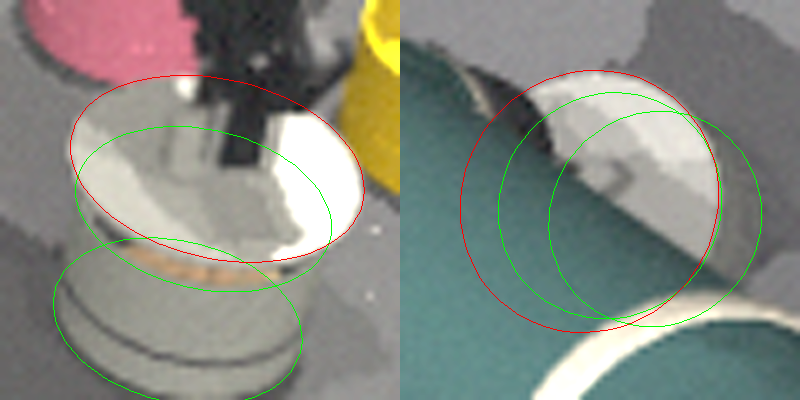

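```bash
python3 - <<'E'
from h import *
a=np.linspace(0,6.28,200)
o=[]
im=bot.get_image("scene");r=24;c=proj(im,[499,355,30])[0].astype(int);k=400/(2*r)
g=cv2.convertScaleAbs(cv2.resize(im["img"][c[1]-r:c[1]+r,c[0]-r:c[0]+r],(400,400),interpolation=cv2.INTER_CUBIC),alpha=1.6,beta=20)
g2=g.copy()
for (x,y,col) in((499.5,355,(0,255,0)),(498.1,354.4,(0,0,255)),(497,357,(255,255,0))):
  for z in(0,60):
    p=((proj(im,np.c_[x+51*np.cos(a),y+51*np.sin(a),0*a+z])-c+r+.5)*k*8).astype(int);cv2.polylines(g2,[p.reshape(-1,1,2)],True,col,1,cv2.LINE_AA,3)
# same overlay on first picture
s=cv2.imread("pics/scene0.png")
cv2.imwrite("pics/b5.png",np.hstack([g,g2]))
g3=cv2.resize(s[c[1]-r:c[1]+r,c[0]-r:c[0]+r],(400,400),interpolation=cv2.INTER_CUBIC)
cv2.imwrite("pics/b6.png",np.hstack([g,g3]))
E
```

```text
(no output)
```

View pics/b5.png

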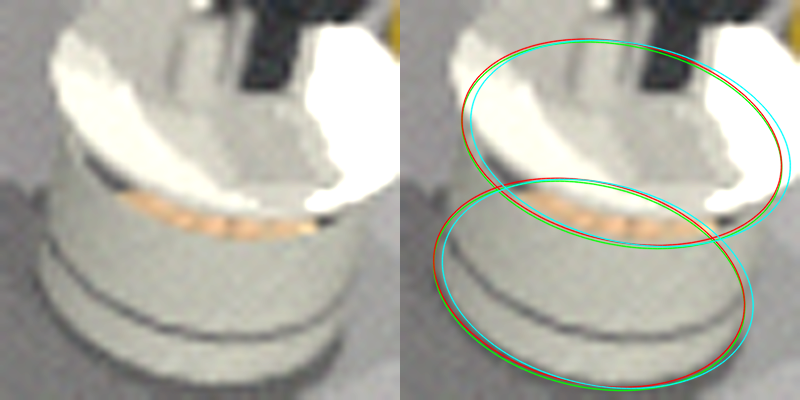

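View pics/b6.png

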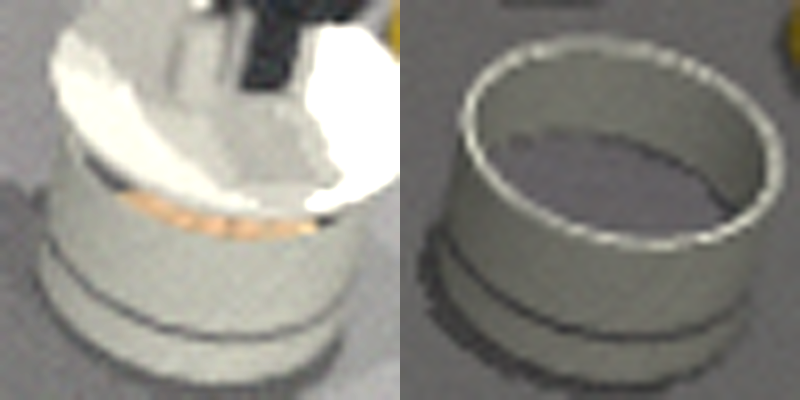

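```bash
cat > f.py <<'E'
from h import *
from scipy.ndimage import map_coordinates
def fit(im,img,c,r,z,angs,w=7,it=4,sign=0):
    g=cv2.GaussianBlur(cv2.cvtColor(img,cv2.COLOR_BGR2GRAY).astype(float),(0,0),0.6);c=np.array(c,float)
    ds=np.arange(-w,w+.01,.25)
    for _ in range(it):
        A=[];b=[]
        for t in angs:
            n=np.array([np.cos(t),np.sin(t)])
            P=np.c_[c+np.outer(r+ds,n),np.full(len(ds),z)]
            p=proj(im,P);v=map_coordinates(g,[p[:,1],p[:,0]],order=1)
            gr=np.gradient(v);gr=gr*sign if sign else abs(gr)
            k=gr.argmax()
            if gr[k]<0.8 or k in(0,len(ds)-1): continue
            A.append(n);b.append(ds[k])
        A=np.array(A);b=np.array(b);ok=np.ones(len(b),bool)
        for _ in range(3):
            A1=np.c_[A,np.ones(len(A))] if False else A
            x=np.linalg.lstsq(A1[ok],b[ok],rcond=None)[0];e=b-A1@x;ok=abs(e)<max(1.0,1.5*np.median(abs(e)))
        c=c+x[:2]
    return c.round(2),ok.sum(),np.std(e[ok]).round(2)
E
python3 - <<'E'
from f import *
T=bot.get_image("top");S=bot.get_image("scene");t0=cv2.imread("pics/top0.png");s0=cv2.imread("pics/scene0.png")
full=np.arange(0,6.28,.05)
# rim outer edge: bright inside -> dark outside
print("pot top0",fit(T,t0,(497,354),51,60,full,5,sign=-1)," scene0",fit(S,s0,(499,355),51,60,full,5,sign=-1))
print("cov bench top0",fit(T,t0,(476,-320),58,12,full,6,sign=-1)," scene0",fit(S,s0,(477.5,-319.5),58,12,full,6,sign=-1))
e=bot.sense()["eef_pos"];oz=e[2]-191.7+12;print(e)
def vis(lo,hi):return np.deg2rad(np.arange(lo,hi,3))
for lo,hi in((-90,0),(-90,20),(-70,0)): print("cov now top",fit(T,T["img"],e[:2],58,oz,vis(lo,hi),6,sign=-1))
for lo,hi in((-70,110),(-50,90),(-90,120)): print("cov now scene",fit(S,S["img"],e[:2],58,oz,vis(lo,hi),6,sign=-1))
E
```

```text
pot top0 (array([496.7 , 354.11]), np.int64(83), np.float64(0.56))  scene0 (array([497.92, 355.  ]), np.int64(88), np.float64(0.78))
cov bench top0 (array([ 475.17, -321.09]), np.int64(106), np.float64(0.46))  scene0 (array([ 478.34, -319.28]), np.int64(85), np.float64(0.82))
[499.13528172 356.37408573 261.30593526]
cov now top (array([497.44, 354.76]), np.int64(27), np.float64(0.5))
cov now top (array([497.46, 354.83]), np.int64(30), np.float64(0.45))
cov now top (array([497.37, 354.8 ]), np.int64(22), np.float64(0.41))
cov now scene (array([499.95, 355.49]), np.int64(34), np.float64(0.57))
cov now scene (array([500.18, 355.91]), np.int64(27), np.float64(0.54))
cov now scene (array([500.58, 356.04]), np.int64(45), np.float64(0.59))
```

```bash
python3 -m inch '[[[0.1,-0.06,-0.01],[0,0,0]],[[0.1,0,0],[0,0,0]],[[0.1,0,0],[0,0,0]],[[0,0,0],[0,0,0]]]'
python3 -m inch '[[[0.08,0,0],[0,0,0]],[[0.06,0,0],[0,0,0]],[[0,0,0],[0,0,0]]]'
python3 g.py 497.9 355.6 244.7 42
```

```text
time: 34.6
eef_pos: [497.8, 355.5, 253.3]
tool_rot: [0.656, 1.47, -0.657]
contact_force: [0.3, 0.4, -2.6]
gripper_width: 12.1
time: 34.98
eef_pos: [497.8, 355.5, 250.0]
tool_rot: [0.656, 1.469, -0.656]
contact_force: [-0.6, 0.6, -2.7]
gripper_width: 12.1
  yaw option 42.0 turn 0.1 q7 -0.39
  yaw option 222.0 turn -179.9 q7 -0.39
t 34.98 pos [497.8 355.5 250. ] yaw 41.9 tilt 0.02 F [-0.6  0.6 -2.7] w 12.1
turn units (8deg), first: [-0.02 -0.    0.  ]  then shift units(25mm): [0.21 0.01 0.  ]
```

Plug is entering without contact.

```bash
python3 -m inch '[[[0.06,0,0],[0,0,0]],[[0.06,0,0],[0,0,0]],[[0,0,0],[0,0,0]]]'
python3 -m inch '[[[0.05,0,0],[0,0,0]],[[0.03,0,0],[0,0,0]],[[0,0,0],[0,0,0]]]'
python3 -m inch '[[[0.03,0,0],[0,0,0]],[[0,0,0],[0,0,0]],[[0,0,0],[0,0,0]]]'
python3 g.py 497.9 355.6 244.7 42
```

```text
time: 35.35
eef_pos: [497.8, 355.4, 247.0]
tool_rot: [0.656, 1.469, -0.657]
contact_force: [0.8, 0.6, -3.0]
gripper_width: 12.1
time: 35.72
eef_pos: [497.8, 355.5, 245.1]
tool_rot: [0.656, 1.469, -0.656]
contact_force: [0.1, -0.1, -2.6]
gripper_width: 12.2
time: 36.1
eef_pos: [497.8, 355.6, 244.8]
tool_rot: [0.656, 1.469, -0.656]
contact_force: [-1.2, -0.9, 1.9]
gripper_width: 11.8
  yaw option 42.0 turn 0.1 q7 -0.39
  yaw option 222.0 turn -179.9 q7 -0.39
t 36.1 pos [497.8 355.6 244.8] yaw 41.9 tilt 0.01 F [-1.2 -0.9  1.9] w 11.8
turn units (8deg), first: [-0.02  0.   -0.  ]  then shift units(25mm): [0. 0. 0.]
```

Contact exactly at the seated height. A little push, then release and retreat.

```bash
python3 -m inch '[[[0.02,0,0],[0,0,0]],[[0,0,0],[0,0,0]]]'
python3 -m inch '[[[0,0,0],[0,0,0]],[[0,0,0],[0,0,0]],[[0,0,0],[0,0,0]],[[0,0,0],[0,0,0]]]' 40
python3 -m inch '[[[-0.2,0,0],[0,0,0]],[[-0.5,0,0],[0,0,0]],[[-1,0,0],[0,0,0]],[[-1,0,0],[0,0,0]],[[-1,0,0],[0,0,0]],[[-0.5,-1,0.5],[0,0,0]],[[0,-1,1],[0,0,0]],[[0,-1,1],[0,0,0]]]'
python3 -m inch '[[[0,-1,1],[0,0,0]],[[0,-1,1],[0,0,0]],[[0,-1,1],[0,0,0]],[[0,-1,1],[0,0,0]],[[0,-1,1],[0,0,0]],[[0,-1,1],[0,0,0]],[[0,-0.5,0.5],[0,0,0]],[[0,0,0],[0,0,0]]]'
python3 - <<'E'
from f import *
T=bot.get_image("top");S=bot.get_image("scene");full=np.arange(0,6.28,.05)
for z in(62,65,68):print(z,fit(T,T["img"],(497,354.5),58,z,full,6,sign=-1),fit(S,S["img"],(498.5,355),58,z,full,6,sign=-1))
print(bot.sense()["contact_force"],bot.sense()["time"])
o=[]
for im in(S,T):
    r=30;c=proj(im,[498,355,50])[0].astype(int);g=cv2.resize(im["img"][c[1]-r:c[1]+r,c[0]-r:c[0]+r],(400,400),interpolation=cv2.INTER_CUBIC);o.append(g)
cv2.imwrite("pics/c1.png",np.hstack(o));cv2.imwrite("pics/c2.png",T["img"]);cv2.imwrite("pics/c3.png",S["img"])
E
```

```text
time: 36.35
eef_pos: [497.8, 355.7, 244.8]
tool_rot: [0.656, 1.469, -0.656]
contact_force: [-1.8, -1.6, 7.1]
gripper_width: 12.4
time: 36.85
eef_pos: [497.8, 355.6, 243.8]
tool_rot: [0.656, 1.469, -0.656]
contact_force: [-0.0, -0.1, -0.1]
gripper_width: 40.2
time: 37.85
eef_pos: [483.4, 258.3, 350.1]
tool_rot: [0.656, 1.468, -0.655]
contact_force: [0.2, -0.1, -0.5]
gripper_width: 40.2
time: 38.85
eef_pos: [471.2, 28.4, 349.6]
tool_rot: [0.658, 1.467, -0.659]
contact_force: [0.9, 0.9, 0.1]
gripper_width: 40.2
62 (array([496.7 , 355.92]), np.int64(99), np.float64(0.47)) (array([494.53, 354.23]), np.int64(82), np.float64(0.57))
65 (array([496.33, 354.85]), np.int64(106), np.float64(0.52)) (array([498.14, 355.18]), np.int64(82), np.float64(0.53))
68 (array([496.07, 353.7 ]), np.int64(104), np.float64(0.51)) (array([501.79, 356.22]), np.int64(82), np.float64(0.51))
[-0.58641788  0.60814251 -0.70849851] 38.95
```

View pics/c1.png

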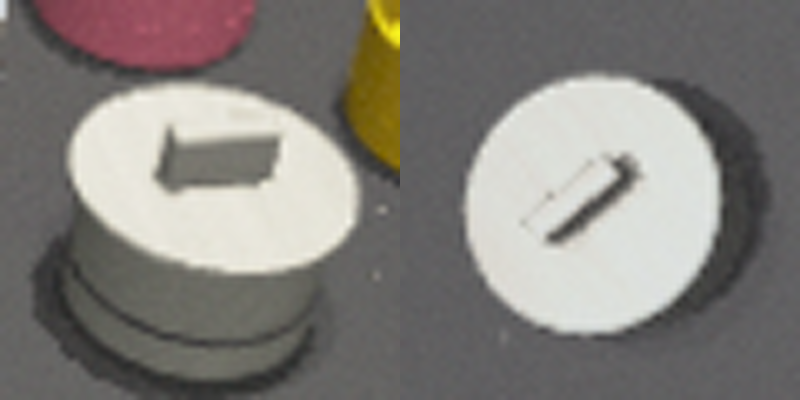

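View pics/c3.png

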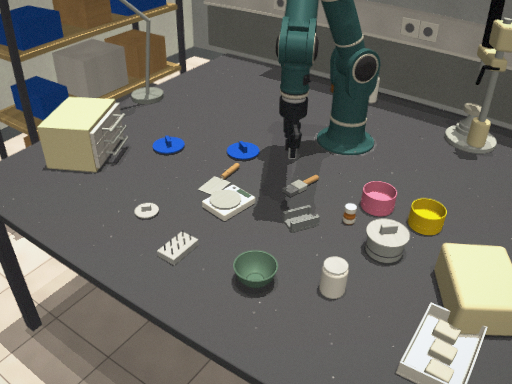

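```bash
python3 -c "
from station import bot
print(bot.hand_in())"
```

```text
the job is handed in; nothing more can be done
None
```

The job is done and handed in at about 39 s of the 67 s allowed; the hand-in call gives no verdict.

- **Weighing:** I lifted the model out of the former by its ends and stood it on the scale's pan. It stood teeth up, about 2 mm from the pan's measured centre, and I let go.
- **Into the pot:** I took the model again across its narrow sides and stood it teeth up on the pot floor. The pictures after release showed it upright, with the pot not moved.
- **Cover:** I placed the large cover by its bar. It met the rim within about 0.1 mm of the expected seated height, and I let go there.

**Last checks:**
- The two cameras put the cover within about 1 mm of the pot's centre, at seated height (plate top at 65 mm), and it looked level.
- In the last scene picture the bystanders looked to be where they started; I did not measure them.
- The arm was clear of everything.

**Disagreements:**
- The two cameras differed by 1 to 4 mm in absolute position. I corrected the cover's final position by averaging the two.
- I saw small unexplained forces of about 11–14 N while setting down and releasing the model in the pot. They shifted nothing that I could see.
- Once the cover was on, the model could no longer be seen, so its last check was before closing.

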